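# Load the stain caddy with the amber reagent bottles

### The job

Get the reagent caddy ready for staining: stand each of the four brown dropper bottles upright in the grey caddy, centred on the pad that has the colour of its cap, and let go. Never tip a brown bottle over, and leave the two white look-alike bottles standing where they are.

Things in the scene. Friction and masses are not known exactly. Their poses are not given: they have to be found in the camera images.
- bottle_blue: Brown (amber) bottle with a blue cap and a blank white label band. Upright loose round dropper bottle, 34 mm diameter and straight-sided from the bench to 54 mm high, then a shoulder, then a narrower 21 mm cap; 85 mm tall overall, about 70 g. Origin: centre of its underside; z is up its axis. Belongs in the caddy.
- bottle_red: Brown (amber) bottle with a red cap and a blank white label band. Upright loose round dropper bottle, 34 mm diameter and straight-sided from the bench to 54 mm high, then a shoulder, then a narrower 21 mm cap; 85 mm tall overall, about 70 g. Origin: centre of its underside; z is up its axis. Belongs in the caddy.
- bottle_yellow: Brown (amber) bottle with a yellow cap and a blank white label band. Upright loose round dropper bottle, 34 mm diameter and straight-sided from the bench to 54 mm high, then a shoulder, then a narrower 21 mm cap; 85 mm tall overall, about 70 g. Origin: centre of its underside; z is up its axis. Belongs in the caddy.
- bottle_green: Brown (amber) bottle with a green cap and a blank white label band. Upright loose round dropper bottle, 34 mm diameter and straight-sided from the bench to 54 mm high, then a shoulder, then a narrower 21 mm cap; 85 mm tall overall, about 70 g. Origin: centre of its underside; z is up its axis. Belongs in the caddy.
- pad_blue: Flat blue disc, 64 mm diameter, 4 mm thick, fixed in one bay of the fixed grey caddy. Origin: centre of its underside, 5 mm above the bench; bottles stand on its top, 4 mm higher. Caddy: open tray 178 mm square, yaw within 0.35 rad of square, 2 x 2 bays (colours shuffled), disc centres 84 mm apart in each row; outer walls and cross divider 5 mm thick, tops 22 mm above the bench.
- pad_red: Flat red disc, 64 mm diameter, 4 mm thick, fixed in one bay of the fixed grey caddy. Origin: centre of its underside, 5 mm above the bench; bottles stand on its top, 4 mm higher. Caddy: open tray 178 mm square, yaw within 0.35 rad of square, 2 x 2 bays (colours shuffled), disc centres 84 mm apart in each row; outer walls and cross divider 5 mm thick, tops 22 mm above the bench.
- pad_yellow: Flat yellow disc, 64 mm diameter, 4 mm thick, fixed in one bay of the fixed grey caddy. Origin: centre of its underside, 5 mm above the bench; bottles stand on its top, 4 mm higher. Caddy: open tray 178 mm square, yaw within 0.35 rad of square, 2 x 2 bays (colours shuffled), disc centres 84 mm apart in each row; outer walls and cross divider 5 mm thick, tops 22 mm above the bench.
- pad_green: Flat green disc, 64 mm diameter, 4 mm thick, fixed in one bay of the fixed grey caddy. Origin: centre of its underside, 5 mm above the bench; bottles stand on its top, 4 mm higher. Caddy: open tray 178 mm square, yaw within 0.35 rad of square, 2 x 2 bays (colours shuffled), disc centres 84 mm apart in each row; outer walls and cross divider 5 mm thick, tops 22 mm above the bench.
- spare_blue: Look-alike: ivory-white bottle (not brown) with a blue cap and a blank white label band. Upright loose round dropper bottle, 34 mm diameter and straight-sided from the bench to 54 mm high, then a shoulder, then a narrower 21 mm cap; 85 mm tall overall, about 70 g. Origin: centre of its underside; z is up its axis. Does not belong in the caddy; stays where it is.
- spare_red: Look-alike: ivory-white bottle (not brown) with a red cap and a blank white label band. Upright loose round dropper bottle, 34 mm diameter and straight-sided from the bench to 54 mm high, then a shoulder, then a narrower 21 mm cap; 85 mm tall overall, about 70 g. Origin: centre of its underside; z is up its axis. Does not belong in the caddy; stays where it is.
Mind the look-alikes: they are no part of the job. Leave any black look-alike of the bottle_yellow alone.

How it is judged (in metres and radians):
At the end, for the whole second after the job is handed in: Each brown bottle stands on the pad of its cap's colour, its centre within 15 mm of the pad's centre, upright within 0.1 rad, released and at rest; both white bottles stand upright, at rest and within 30 mm of where they started (horizontal distance between bottle_blue and pad_blue below 0.015 m and z of bottle_blue in the frame of pad_blue between 0.001 and 0.008 m and angle between each of bottle_blue, bottle_red, bottle_yellow, bottle_green, spare_blue, spare_red's own z axis and vertical below 0.1 rad and linear speed of each of bottle_blue, bottle_red, bottle_yellow, bottle_green, spare_blue, spare_red below 0.02 m/s and angular speed of each of bottle_blue, bottle_red, bottle_yellow, bottle_green below 0.3 rad/s and horizontal distance between bottle_red and pad_red below 0.015 m and z of bottle_red in the frame of pad_red between 0.001 and 0.008 m and horizontal distance between bottle_yellow and pad_yellow below 0.015 m and z of bottle_yellow in the frame of pad_yellow between 0.001 and 0.008 m and horizontal distance between bottle_green and pad_green below 0.015 m and z of bottle_green in the frame of pad_green between 0.001 and 0.008 m and distance of each of spare_blue, spare_red from where it was at the start of the episode below 0.03 m); the robot touches nothing.
It fails at once if the spare blue bottle is moved more than 30 mm from its place (distance of spare_blue from where it was at the start of the episode above 0.03 m).
It fails at once if the spare red bottle is moved more than 30 mm from its place (distance of spare_red from where it was at the start of the episode above 0.03 m).
It fails at once if a brown bottle is tipped more than 45 degrees (angle between any of bottle_blue, bottle_red, bottle_yellow, bottle_green's own z axis and vertical above 0.785 rad).
It also fails if it takes over 99 s, if anything falls off the work surface, if the arm or the gripper's body presses on something with over 40 N, if the wrist force passes 120 N, or if a joint passes its speed limit or range.

### The arm

A 6-joint arm with a two-finger parallel gripper is mounted at the origin on the work surface. World frame = base frame: x ahead of the robot, y to its left, z up, the work surface at z = 0. Lengths are in m, angles in degrees, forces in N, time in s.
With the tool pointing down it reaches from about 0.4 to 0.825 m from the base axis. Payload 7 kg.
Tool frame: the origin (TCP) lies at the very end of the fingers, on their centre line; the grasp point (between the pads) lies 19 mm behind it; y points along the fingers, x is the direction in which the jaws open and shut, and the axes are right-handed (so a half turn about y gives the same grasp; the last joint's range is limited). The gripper opens to 88 mm and grips with 3 to 60 N. Pads are 19 mm wide; open, the fingers measure 130 mm over their backs; the gripper's body (78 mm by 193 mm) begins 47 mm behind the grasp point.
Start: joints at [-55.628, 20.546, 0.682, 0, -70.136, -16.507], TCP at [0.207, -0.642, 0.193] pointing down, gripper open.
Joint ranges: [-176.03, 176.03], [-82.01, 121.73], [-58.28, 71.71], [-173.87, 95.51], [-174.79, -0.11], [-173.66, 173.66]. Speed limits (degrees/s): [136.94, 136.94, 172.46, 180, 180, 180].

### API

Orientations are given as [roll, pitch, yaw] about the fixed x, y, z axes, in that order (R = Rz(yaw) Ry(pitch) Rx(roll)).
In Python, from plant import ctrl gives the robot as it stands.
- The arm moves only by the shell command python3 -m crank 'ROWS'. ROWS is JSON, a list that holds one entry, the list of rows, each a list of 5 numbers: the closure, from -1 (fully open) to 1 (shut), then the shift along the tool's x, y, z in mm, then the turn about the tool's y in rad. In form: [[[claw, x, y, z, turn], ...]]. A call has 1 to 12 rows; each row is the pose to reach, as a shift and turn from the pose commanded when the call began, along the tool's axes at that moment; what a row does not reach only later rows make up. A row lasts 1/8 s, in which the tool goes at most 62.5 mm and 10.7 degrees, less where a joint would pass 70% of its speed; a pose out of reach is approached as far as the arm can. A call with a gripper value outside its range is refused whole. The fingers move at their own pace and stop on an object; the grip force is fixed at half the most. Time passes only in rows, so rows that repeat a pose let the fingers close. It gives the time, the measured TCP pose, the force and the opening at its end, in the units of the state.
- ctrl.get_obs(): the state, without advancing time (a new reading comes with each control period).
- ctrl.snapshot(name): name is "scene" or "top" or "wrist"; returns the picture (420x560x3 uint8, red, green, blue); there is no depth.
- ctrl.camera_model(name): a dict with "fx", "fy", "cx", "cy" (pixels), "origin" and "orientation" of the camera in the world; the wrist camera has in their place "hand_eye" (4x4, takes a point from camera to tool coordinates, whose origin is the TCP and whose axes are the tool frame's). Camera axes: x right, y down, z forward; pixel columns grow to the right and rows downward; lengths in m; the calibration is good to about 2 mm. A picture is of the moment at which its call begins: read the wrist's pose just before it. camera_model takes no time and is no camera call.
- ctrl.close_job(): hands the job in, once; it reports no verdict.
Trained networks look in the newest picture that a camera, given by its name, has taken for a name from the list of things; names that differ only in an ending like _2 or _b are one class to them, and where a whole thing is asked for, a point or a joint stands for the part that bears it (a point fixed in the world has none). Each returns a list of dicts, best first, with "confidence" (0 to 1); they miss things now and then, are a little off and sometimes report something else, mostly with a low value. They report only what shows in the picture. A call takes as long as a camera call. They do not tell look-alikes from the thing itself.
- ctrl.find_in(camera, name): "extent" ([left, top, width, height] in pixels, round what is visible of it).
The state is a dict: "clock": time; "joint_pos": joint angles; "qvel": joint speeds; "tau": joint torques, N m; "tool_pos": TCP position; "orientation": TCP orientation; "force": force on the tool from outside, world axes, zero at the start; "moment": the same for the moment, N m; "opening": finger opening in m.
Only numpy, scipy, OpenCV 4.12 (cv2) and the standard library are available. Lean on these libraries where they do the work, as an engineer would, in place of code of your own. Each camera call takes 0.05 s, during which the arm holds its last target.

## Working session

There is one attempt and no reset: what is moved stays moved. The work goes in short steps, Python scripts to look and compute and a shell command to move; the robot and the scene stay as the last step left them, time stands still between calls to the robot, and variables do not carry over. Pictures are saved under pics/ and viewed, and the job is handed in when it is done.

```bash
ls; mkdir -p pics; python3 - <<'E'
from plant import ctrl
import cv2
o=ctrl.get_obs();print({k:o[k] for k in('clock','tool_pos','orientation','opening')})
for n in('scene','top'):
    im=ctrl.snapshot(n);cv2.imwrite(f'pics/{n}0.png',im[:,:,::-1])
    print(n,ctrl.camera_model(n))
print(ctrl.camera_model('wrist'))
E
```

```text
pics
{'clock': 0.0, 'tool_pos': array([ 0.20687998, -0.64192786,  0.19231045]), 'orientation': array([-8.99915685e+01, -9.68516122e-02,  1.07858681e+02]), 'opening': 0.08787871855865159}
scene {'fx': 510.8670125107044, 'fy': 510.8670125107044, 'cx': 274.12079449282294, 'cy': 204.61697423618975, 'origin': array([ 1.43682621, -0.49458619,  0.70804466]), 'orientation': array([-123.69348088,    0.80288068,   61.83141849])}
top {'fx': 470.9019119652346, 'fy': 470.9019119652346, 'cx': 268.2312796898126, 'cy': 206.75056666939705, 'origin': array([ 0.38177691, -0.00954784,  0.96476908]), 'orientation': array([-171.45131285,   -1.61761994,  -89.59766093])}
{'fx': 326.6745666953506, 'fy': 326.6745666953506, 'cx': 283.94112083516006, 'cy': 212.4437565664215, 'hand_eye': array([[ 9.99999206e-01,  5.72648862e-04,  1.12213233e-03,
         7.80154666e-04],
       [-9.23136990e-04, -2.73041698e-01,  9.62001756e-01,
        -1.92306589e-01],
       [ 8.57278129e-04, -9.62002029e-01, -2.73040953e-01,
         7.31746291e-02],
       [ 0.00000000e+00,  0.00000000e+00,  0.00000000e+00,
         1.00000000e+00]])}
```

View pics/scene0.png

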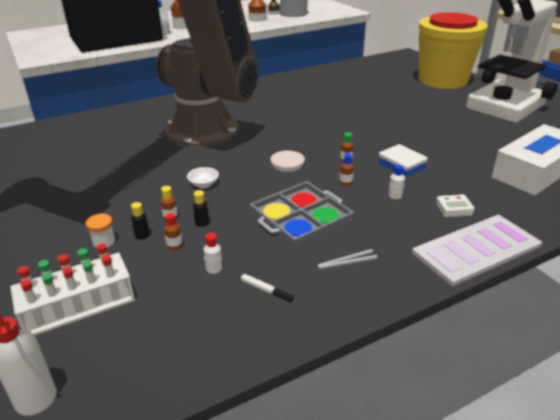

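View pics/top0.png

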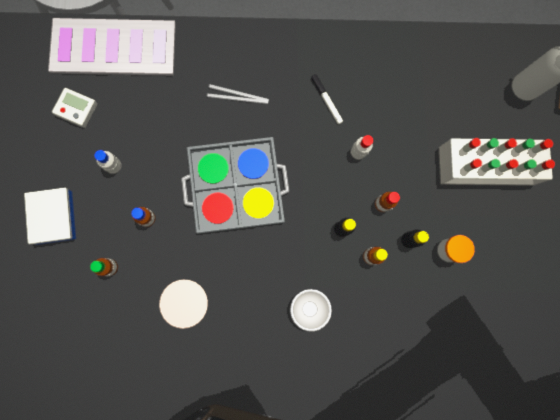

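```bash
cat > h.py <<'E'
from plant import ctrl
import numpy as np, cv2
from scipy.spatial.transform import Rotation as R
def rot(o): return R.from_euler('xyz',o,degrees=True).as_matrix()
def cam(n,obs=None):
    m=ctrl.camera_model(n);K=np.array([[m['fx'],0,m['cx']],[0,m['fy'],m['cy']],[0,0,1]])
    if n=='wrist':
        T=np.eye(4);T[:3,:3]=rot(obs['orientation']);T[:3,3]=obs['tool_pos'];T=T@m['hand_eye'];return K,T[:3,:3],T[:3,3]
    return K,rot(m['orientation']),np.array(m['origin'])
def unproj(c,uv,z):
    K,Rm,o=c;d=Rm@np.linalg.solve(K,[uv[0],uv[1],1]);return o+d*(z-o[2])/d[2]
def proj(c,p):
    K,Rm,o=c;q=K@(Rm.T@(np.asarray(p)-o));return q[:2]/q[2]
E
python3 - <<'E'
from h import *
t=cv2.imread('pics/top0.png');s=cv2.imread('pics/scene0.png')
a=cv2.resize(t[130:290,80:180],None,fx=3,fy=3,interpolation=3)
b=cv2.resize(t[130:290,330:480],None,fx=3,fy=3,interpolation=3)
cv2.imwrite('pics/topcrop.png',np.hstack([a,b]))
a=cv2.resize(s[120:220,320:420],None,fx=4,fy=4,interpolation=3)
b=cv2.resize(s[175:275,125:225],None,fx=4,fy=4,interpolation=3)
cv2.imwrite('pics/scenecrop.png',np.hstack([a,b]))
c=cam('top')
for n in['bottle_blue','bottle_red','bottle_yellow','bottle_green','pad_blue','pad_red','pad_yellow','pad_green','spare_blue','spare_red']:
    for d in ctrl.find_in('top',n)[:3]:
        e=d['extent'];u=(e[0]+e[2]/2,e[1]+e[3]/2)
        print(n,round(d['confidence'],2),np.round(e,1),unproj(c,u,0.009 if 'pad' in n else .045).round(3))
E
```

```text
bottle_blue 0.68 [200.8 193.7  32.7  28.7] [0.517 0.066 0.045]
bottle_blue 0.54 [130.1 204.5  22.8  21.1] [0.501 0.213 0.045]
bottle_red 0.72 [375.2 193.1  24.5  21.2] [ 0.529 -0.272  0.045]
bottle_yellow 0.84 [362.6 247.   25.8  18.6] [ 0.425 -0.245  0.045]
bottle_yellow 0.76 [403.5 230.9  27.4  17.2] [ 0.458 -0.329  0.045]
bottle_yellow 0.68 [333.6 215.8  23.   22.5] [ 0.481 -0.186  0.045]
bottle_green 0.94 [ 89.2 258.1  31.5  21.2] [0.397 0.278 0.045]
pad_blue 0.81 [238.2 147.9  31.8  30.3] [ 0.617 -0.005  0.009]
pad_red 0.86 [198.2 193.2  33.   26.6] [0.525 0.074 0.009]
pad_yellow 0.69 [247.1 188.8  25.7  27.6] [ 0.534 -0.018  0.009]
pad_yellow 0.58 [ 96.8 149.6  26.   23.5] [0.617 0.292 0.009]
pad_green 0.67 [200.7 154.7  29.7  27.6] [0.605 0.074 0.009]
pad_green 0.65 [131.2 203.8  22.9  21.7] [0.507 0.22  0.009]
spare_blue 0.62 [ 95.7 149.5  24.8  24.5] [0.607 0.284 0.045]
spare_red 0.89 [349.3 132.2  22.5  25.6] [ 0.649 -0.221  0.045]
```

View pics/topcrop.png

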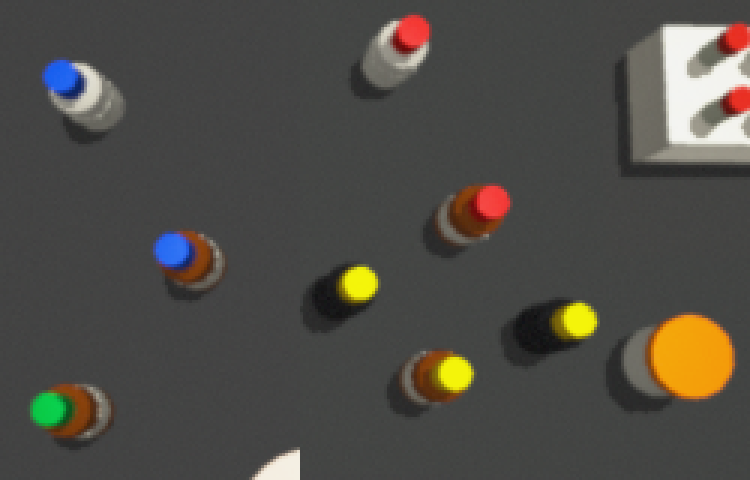

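View pics/scenecrop.png

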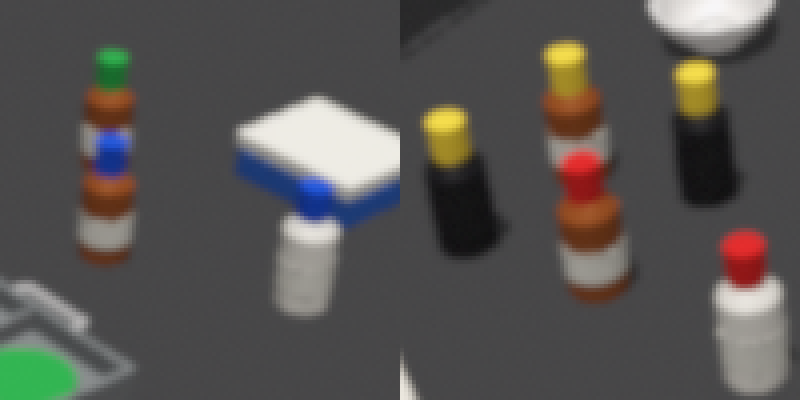

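The brown bottles in the top view are blue (143,216), red (388,202), yellow (376,256) and green (104,267). There are two black, yellow-capped look-alikes at (348,226) and (420,238), and white spares at (107,161) and (362,148). In the enlarged crop only (376,256) has an amber body under a yellow cap, so that is the right yellow bottle. The network's "bottle_blue" at (217,208) is really the red pad, so I'll ignore it.

```bash
cat > m.py <<'E'
from h import *
HR={'blue':[(105,125)],'red':[(0,6),(174,180)],'yellow':[(24,34)],'green':[(50,80)]}
def blobs(im,col,amin=20):
    hsv=cv2.cvtColor(im,cv2.COLOR_RGB2HSV);m=np.zeros(im.shape[:2],np.uint8)
    for a,b in HR[col]: m|=cv2.inRange(hsv,(a,150,70),(b,255,255))
    n,l,st,ce=cv2.connectedComponentsWithStats(m)
    return [(ce[i],st[i]) for i in range(1,n) if st[i,4]>=amin]
def pads(im,c):
    P={}
    for k in HR:
        b=max((b for b in blobs(im,k,300)),key=lambda b:b[1][4],default=None)
        if b is not None:P[k]=unproj(c,b[0],.009)[:2]
    return P
E
python3 - <<'E'
from m import *
for n in('top','scene'):
    im=cv2.imread(f'pics/{n}0.png')[:,:,::-1];c=cam(n)
    for k in HR:
        for ce,st in blobs(im,k):
            print(n,k,ce.round(1),st[4],'cap',unproj(c,ce,.077)[:2].round(4),'pad',unproj(c,ce,.009)[:2].round(4))
E
```

```text
top blue [252.7 163.2] 696 cap [ 0.6002 -0.003 ] pad [ 0.617  -0.0025]
top blue [100.3 155.7] 121 cap [0.6109 0.2893] pad [0.6284 0.3122]
top blue [ 71.8 214.5] 112 cap [0.4965 0.3356] pad [0.5053 0.3621]
top blue [137.2 213.1] 114 cap [0.5006 0.2138] pad [0.5097 0.2309]
top red [366.6 140.8] 113 cap [ 0.6483 -0.2256] pad [ 0.6687 -0.2422]
top red [474.6 142.5] 76 cap [ 0.6481 -0.4399] pad [ 0.6685 -0.4728]
top red [510.5 143.1] 81 cap [ 0.6481 -0.5118] pad [ 0.6685 -0.5503]
top red [546.7 143.7] 92 cap [ 0.648  -0.5845] pad [ 0.6684 -0.6286]
top red [475.6 163.2] 68 cap [ 0.6063 -0.4395] pad [ 0.6235 -0.4724]
top red [512.1 163.9] 77 cap [ 0.606  -0.5119] pad [ 0.6232 -0.5504]
top red [548.3 164.1] 87 cap [ 0.6066 -0.5843] pad [ 0.6238 -0.6284]
top red [217.1 207.8] 730 cap [0.5124 0.0635] pad [0.5224 0.0691]
top red [392.6 197.6] 131 cap [ 0.536  -0.2734] pad [ 0.5478 -0.2936]
top yellow [257.8 202.6] 732 cap [ 0.5232 -0.0136] pad [ 0.5341 -0.0139]
top yellow [348.7 224.5] 135 cap [ 0.483  -0.1874] pad [ 0.4908 -0.201 ]
top yellow [421.1 236.6] 150 cap [ 0.4612 -0.3257] pad [ 0.467
[... 2026 characters left out ...]
 cap [ 0.4241 -0.248 ] pad [ 0.3149 -0.2214]
scene yellow [198.6 196.2] 107 cap [ 0.4825 -0.19  ] pad [ 0.3796 -0.1571]
scene yellow [136.4 208.3] 111 cap [ 0.4614 -0.3287] pad [ 0.3563 -0.3109]
scene yellow [276.  210.2] 261 cap [ 0.6198 -0.0625] pad [ 0.5318 -0.0159]
scene green [347.7 136.7] 51 cap [0.3991 0.2822] pad [0.2873 0.3659]
scene green [325.3 214.1] 252 cap [0.6851 0.0235] pad [0.6041 0.0793]
scene green [ 83.1 254.1] 39 cap [ 0.5686 -0.4646] pad [ 0.4751 -0.4613]
scene green [ 43.6 265.8] 46 cap [ 0.568  -0.5378] pad [ 0.4744 -0.5425]
scene green [ 87.1 266.3] 28 cap [ 0.6102 -0.4651] pad [ 0.5211 -0.4619]
scene green [ 47.4 278.9] 38 cap [ 0.6107 -0.5368] pad [ 0.5217 -0.5414]
```

```bash
cat > go.py <<'E'
import sys
from h import *
def go(x,y,z,yaw=None):
    o=ctrl.get_obs();Rm=rot(o['orientation']);d=Rm.T@(np.array([x,y,z])-o['tool_pos'])
    s='shift mm %s'%(d*1000).round(1)
    if yaw is not None: s+=' turn %.3f'%-np.deg2rad((yaw-o['orientation'][2]+180)%360-180)
    print(s,'t',round(o['clock'],2))
if __name__=='__main__': go(*map(float,sys.argv[1:]))
E
python3 go.py .537 -.275 .16 143
```

```text
shift mm [ 248.5   33.3 -426.8] turn -0.613 t 0.6
```

```bash
python3 -m crank '[[[-0.4,10,0,-18,-0.03],[-0.4,30,0,-52,-0.08],[-0.4,55,3,-95,-0.14],[-0.4,83,7,-143,-0.22],[-0.4,112,11,-192,-0.3],[-0.4,141,15,-242,-0.38],[-0.4,170,20,-292,-0.46],[-0.4,198,25,-340,-0.52],[-0.4,222,29,-381,-0.57],[-0.4,239,32,-411,-0.6],[-0.4,248,33,-427,-0.613],[-0.4,248,33,-427,-0.613]]]'; python3 - <<'E'
from m import *
o=ctrl.get_obs();im=ctrl.snapshot('wrist');cv2.imwrite('pics/w1.png',im[:,:,::-1]);c=cam('wrist',o)
for k in HR:
    for ce,st in blobs(im,k,60): print(k,ce.round(0),st[4],unproj(c,ce,.077)[:2].round(4))
E
```

```text
clock: 2.1
tool_pos: [0.5379, -0.2743, 0.1602]
orientation: [-90.0, -0.0, 143.1]
force: [0.1, -0.1, -0.0]
opening: 0.0615
red [15. 15.] 768 [ 0.6096 -0.5129]
red [ 88. 100.] 660 [ 0.6102 -0.4381]
red [ 49. 134.] 726 [ 0.6548 -0.4382]
red [286. 205.] 596 [ 0.5355 -0.2736]
red [222. 318.] 303 [ 0.6519 -0.22  ]
yellow [322.  99.] 695 [ 0.4599 -0.3263]
yellow [411. 155.] 704 [ 0.4255 -0.2457]
yellow [390. 245.] 622 [ 0.4825 -0.1879]
green [47. 57.] 534 [ 0.6124 -0.479 ]
green [ 9. 95.] 466 [ 0.6569 -0.4783]
```

View pics/w1.png

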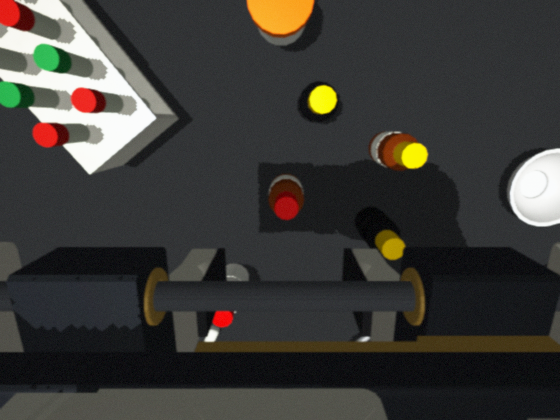

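```bash
python3 go.py .537 -.275 .025 143
```

```text
shift mm [  0.2 135.3   0.2] turn 0.001 t 2.15
```

The wrist picture shows the amber red-capped bottle at (286,205), and its computed position agrees with the other two cameras within 2 mm. Next I'll descend and grip.

```bash
python3 -m crank '[[[-0.4,0,25,0,0],[-0.4,0,60,0,0],[-0.4,0,95,0,0],[-0.4,0,120,0,0],[-0.4,0,135,0,0],[-0.4,0,135,0,0],[1,0,135,0,0],[1,0,135,0,0],[1,0,135,0,0],[1,0,135,0,0],[1,0,135,0,0],[1,0,135,0,0]]]'
```

```text
clock: 3.65
tool_pos: [0.5371, -0.2752, 0.0257]
orientation: [-90.0, -0.0, 143.0]
force: [-2.4, 2.1, 6.1]
opening: 0.0211
```

```bash
python3 - <<'E'
from m import *
print(ctrl.get_obs()['opening'],ctrl.get_obs()['force'])
im=ctrl.snapshot('wrist')[:,:,::-1]; s=ctrl.snapshot('scene')[:,:,::-1]
a=cv2.resize(s[170:270,100:240],None,fx=4,fy=4,interpolation=3)
cv2.imwrite('pics/w2.png',im);cv2.imwrite('pics/s2.png',a)
print(ctrl.get_obs()['opening'],ctrl.get_obs()['force'])
E
```

```text
0.021140031986268334 [-2.38204358  2.09214489  6.1277123 ]
0.021885409405828626 [-1.61040417  1.32097406  5.21220192]
```

View pics/w2.png

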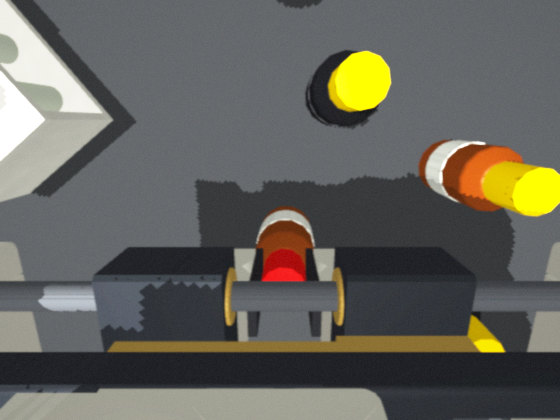

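View pics/s2.png

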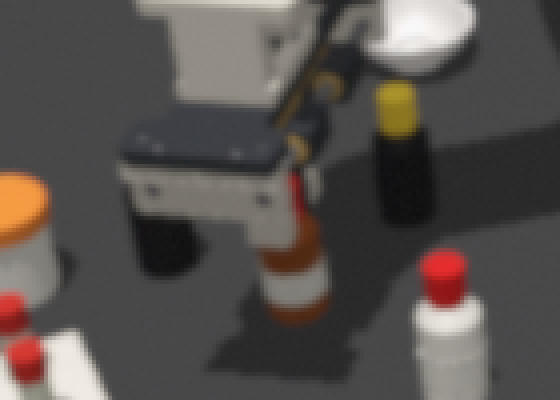

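```bash
python3 - <<'E'
from m import *
o=ctrl.get_obs();w=cam('wrist',o);s=cam('scene');print(o['tool_pos'],o['joint_pos'].round(2),o['qvel'].round(2))
for p in([0,0,0],[0,-.019,0],[0,-.06,0],[.02,0,0],[-.02,0,0]):
    P=o['tool_pos']+rot(o['orientation'])@np.array(p);print(p,P.round(3),'wrist',proj(w,P).round(0),'scene crop',((proj(s,P)-[100,170])*4).round(0))
for z in(0,.054,.085):
    P=[.5364,-.2745,z];print(z,proj(w,P).round(0),((proj(s,P)-[100,170])*4).round(0))
E
```

```text
[ 0.53705413 -0.27524246  0.02565307] [ -8.6   22.83 -20.19  -0.   -47.01 -28.4 ] [ 0.03 -0.04 -0.05 -0.12 -0.05  0.04]
[0, 0, 0] [ 0.537 -0.275  0.026] wrist [283. 240.] scene crop [294. 271.]
[0, -0.019, 0] [ 0.537 -0.275  0.045] wrist [283. 252.] scene crop [290. 243.]
[0, -0.06, 0] [ 0.537 -0.275  0.086] wrist [283. 288.] scene crop [280. 182.]
[0.02, 0, 0] [ 0.521 -0.263  0.026] wrist [315. 240.] scene crop [305. 249.]
[-0.02, 0, 0] [ 0.553 -0.287  0.026] wrist [251. 240.] scene crop [283. 293.]
0 [284. 228.] [301. 306.]
0.054 [285. 259.] [289. 228.]
0.085 [285. 287.] [281. 181.]
```

```bash
python3 - <<'E'
from m import *
o=ctrl.get_obs();w=cam('wrist',o);s=cam('scene')
im=cv2.imread('pics/w2.png')[:,:,::-1]
for k in('yellow','red'):
    for ce,st in blobs(im,k,60): print(k,ce.round(0),st, unproj(w,ce,.077).round(3))
for p in([.461,-.327],[.4255,-.247],[.4827,-.1885]): print(p,proj(w,p+[.077]).round(0),proj(w,p+[.085]).round(0))
t=ctrl.snapshot('top')[:,:,::-1];s2=ctrl.snapshot('scene')[:,:,::-1]
cv2.imwrite('pics/c3.png',np.hstack([cv2.resize(t[150:290,320:440],None,fx=3,fy=3,interpolation=3),cv2.resize(s2[180:264,120:220],None,fx=5,fy=5,interpolation=3)]))
o=ctrl.get_obs();print(o['opening'],o['force'],o['tool_pos'])
E
```

```text
yellow [359.  82.] [ 328   51   63   61 2946] [ 0.46  -0.326  0.077]
yellow [523. 188.] [ 483  162   77   54 3273] [ 0.426 -0.247  0.077]
yellow [483. 337.] [467 315  39  38 748] [ 0.476 -0.189  0.077]
red [284. 267.] [ 261  248   46   34 1227] [ 0.533 -0.28   0.077]
[0.461, -0.327] [356.  83.] [361.  80.]
[0.4255, -0.247] [524. 187.] [538. 190.]
[0.4827, -0.1885] [471. 344.] [481. 355.]
0.02164297631428548 [-2.06346384  2.33020189  5.08459195] [ 0.53709648 -0.27523868  0.02568538]
```

View pics/c3.png

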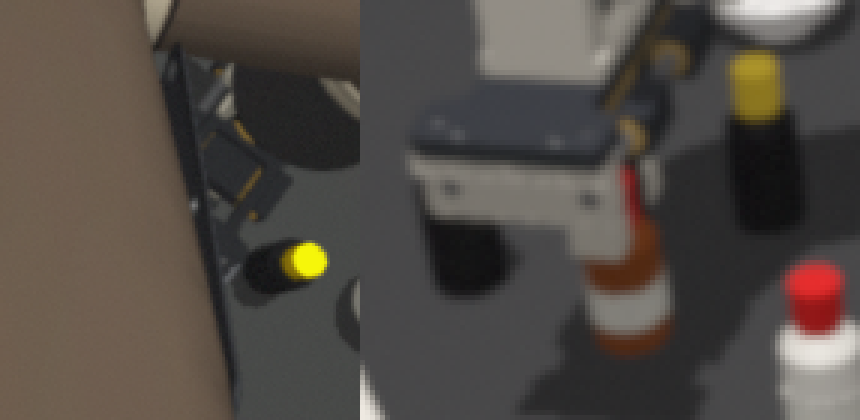

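The wrist and scene pictures show the fingertips at the shoulder and cap. The opening is 21 mm, which is the cap diameter. The bottle still stands at its place, so the visible fingers end about 2 cm higher than the reported TCP. I'll measure where the tips really are before lifting.

```bash
python3 - <<'E'
from m import *
o=ctrl.get_obs();w=cam('wrist',o);s=cam('scene')
Rm=rot(o['orientation'])
im=cv2.imread('pics/w2.png').copy()
for y in(0,-.01,-.02,-.03,-.04):
  for z in(-.0095,.0095):
    for x in(-.0105,.0105):
      u=proj(w,o['tool_pos']+Rm@np.array([x,y,z]))
      cv2.circle(im,tuple(int(v) for v in u),1,(0,255,0) if y==0 else (255,255,0),-1)
cv2.imwrite('pics/w2b.png',cv2.resize(im[190:360,160:420],None,fx=3,fy=3,interpolation=3))
s2=ctrl.snapshot('scene')[:,:,::-1].copy()
S=cv2.resize(s2[180:264,120:220],None,fx=7,fy=7,interpolation=3)
for y in(0,-.01,-.02,-.03,-.04):
  for z in(-.0095,.0095):
    for x in(-.0105,-.03):
      u=(proj(s,o['tool_pos']+Rm@np.array([x,y,z]))-[120,180]+.5)*7
      cv2.circle(S,tuple(int(v) for v in u),2,(0,255,0) if x<-.02 else (255,255,0),-1)
cv2.imwrite('pics/s3b.png',S)
E
```

```text
(no output)
```

View pics/w2b.png

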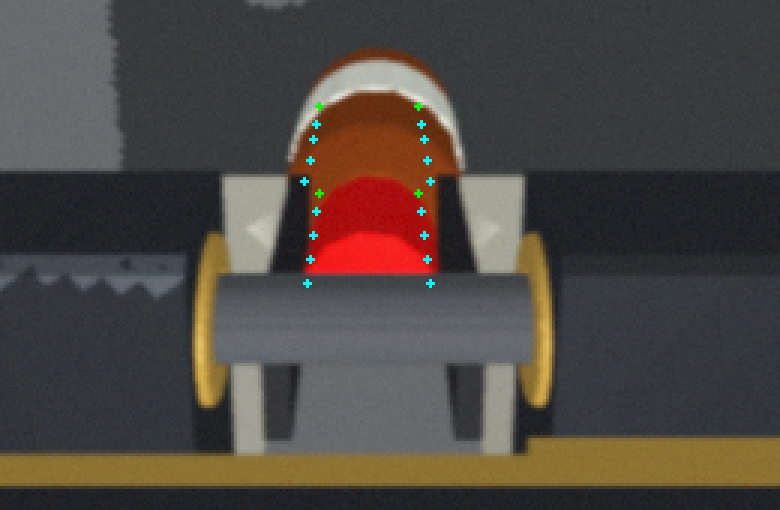

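View pics/s3b.png

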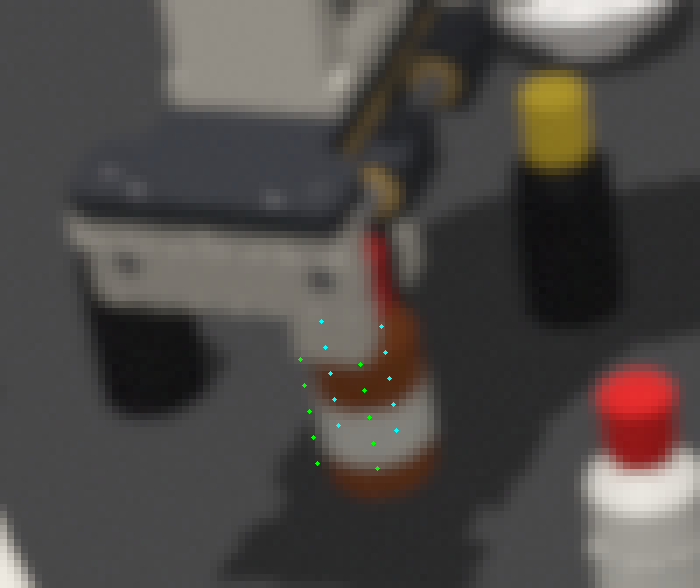

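The overlay shows the real fingertips about 32 mm above the reported TCP, at z ≈ 0.057, so the pads are on the cap. A cap grip works too because the bottle hangs upright. I'll test it with a small slow lift.

```bash
python3 -m crank '[[[1,0,-2,0,0],[1,0,-5,0,0],[1,0,-10,0,0],[1,0,-16,0,0],[1,0,-22,0,0],[1,0,-25,0,0],[1,0,-25,0,0]]]'; python3 - <<'E'
from m import *
im=ctrl.snapshot('wrist')[:,:,::-1]; s=ctrl.snapshot('scene')[:,:,::-1]
cv2.imwrite('pics/c4.png',np.hstack([cv2.resize(im[140:340,180:400],None,fx=2,fy=2)[:400],cv2.resize(s[170:270,120:220],None,fx=4,fy=4,interpolation=3)]))
E
```

```text
clock: 4.78
tool_pos: [0.5375, -0.2754, 0.0506]
orientation: [-90.0, 0.0, 143.0]
force: [-0.2, 0.2, -0.1]
opening: 0.0205
```

View pics/c4.png

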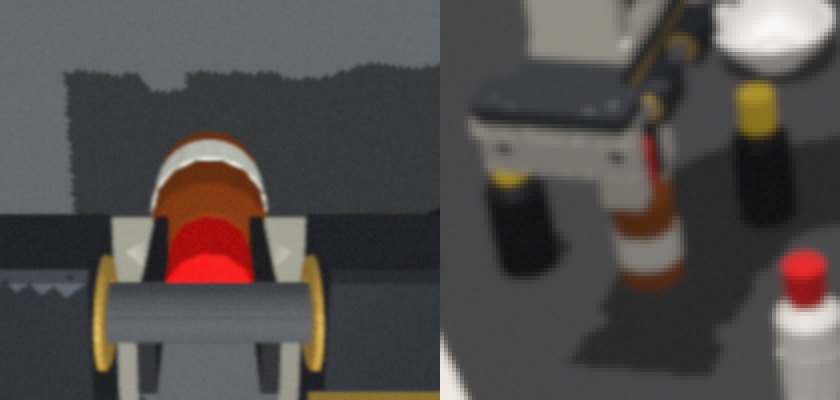

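The bottle left the bench and hangs straight. Next: up and over to the red pad.

```bash
python3 go.py .537 -.275 .15 143;python3 go.py .5214 .068 .15 143
```

```text
shift mm [  0.5 -99.8  -0.1] turn -0.000 t 4.88
shift mm [ 219.4  -99.8 -264.6] turn -0.000 t 4.88
```

```bash
python3 -m crank '[[[1,0,-15,0,0],[1,0,-40,0,0],[1,0,-70,0,0],[1,8,-92,-9,0],[1,24,-100,-28,0],[1,46,-100,-55,0],[1,72,-100,-87,0],[1,98,-100,-118,0],[1,124,-100,-150,0],[1,150,-100,-181,0],[1,174,-100,-210,0],[1,194,-100,-234,0]]]';python3 go.py .5214 .068 .15 143
```

```text
clock: 6.38
tool_pos: [0.5234, 0.0297, 0.1514]
orientation: [-90.1, 0.0, 143.0]
force: [-0.1, 0.5, -0.7]
opening: 0.0208
shift mm [ 24.6   1.4 -29.4] turn 0.001 t 6.38
```

```bash
python3 -m crank '[[[1,12,0,-14,0],[1,21,0,-25,0],[1,25,1,-30,0],[1,25,1,-30,0],[1,25,1,-30,0]]]';python3 - <<'E'
from m import *
o=ctrl.get_obs();im=ctrl.snapshot('wrist');s=ctrl.snapshot('scene');w=cam('wrist',o)
print({k:v.round(4) for k,v in pads(im,w).items()},o['tool_pos'])
for p in([.5214,.068,.009],):print(proj(w,p))
cv2.imwrite('pics/w5.png',im[:,:,::-1]);cv2.imwrite('pics/s5.png',cv2.resize(s[80:280,180:380,::-1],None,fx=3,fy=3,interpolation=3))
E
```

```text
clock: 7.0
tool_pos: [0.5214, 0.0667, 0.1492]
orientation: [-90.0, -0.0, 143.0]
force: [-0.3, 0.1, -0.6]
opening: 0.0205
{'blue': array([ 0.6165, -0.003 ]), 'red': array([0.5192, 0.0649]), 'yellow': array([ 0.5333, -0.0144]), 'green': array([0.5972, 0.0695])} [0.52139561 0.06665208 0.14918443]
[284.04199663 193.38231381]
```

View pics/w5.png

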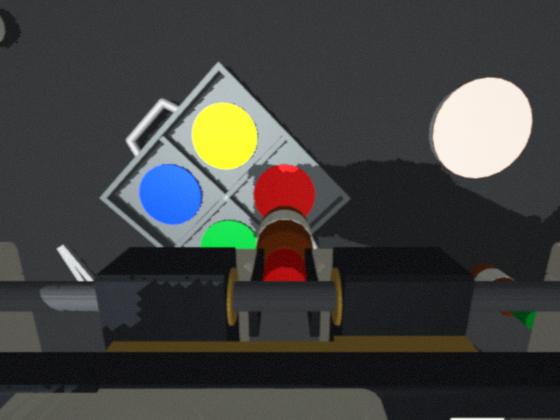

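View pics/s5.png

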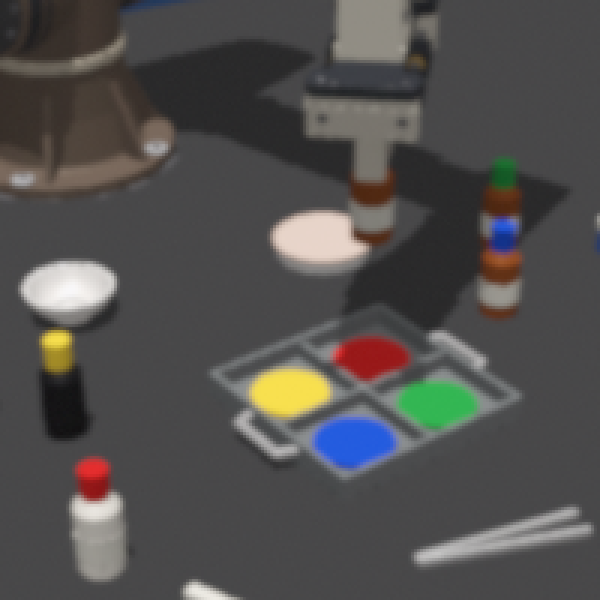

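The wrist view confirms the pad positions within 1 mm, and the bottle hangs over the red pad at (285,193). Lowering now.

```bash
python3 -m crank '[[[1,1,20,-1,0],[1,1,50,-1,0],[1,1,78,-1,0],[1,1,96,-1,0],[1,1,105,-1,0],[1,1,109,-1,0],[1,1,111,-1,0],[1,1,113,-1,0],[1,1,113,-1,0],[1,1,113,-1,0]]]'
python3 - <<'E'
from m import *
s=ctrl.snapshot('scene');im=ctrl.snapshot('wrist')
cv2.imwrite('pics/s6.png',np.hstack([cv2.resize(s[150:250,250:350,::-1],None,fx=4,fy=4,interpolation=3),im[50:450,180:400,::-1][:370].repeat(1,0) if 0 else cv2.resize(im[140:340,180:400,::-1],None,fx=2,fy=2)]))
E
```

```text
clock: 8.35
tool_pos: [0.5214, 0.0687, 0.0365]
orientation: [-90.0, 0.0, 143.0]
force: [-0.5, 0.3, -0.8]
opening: 0.0206
```

View pics/s6.png

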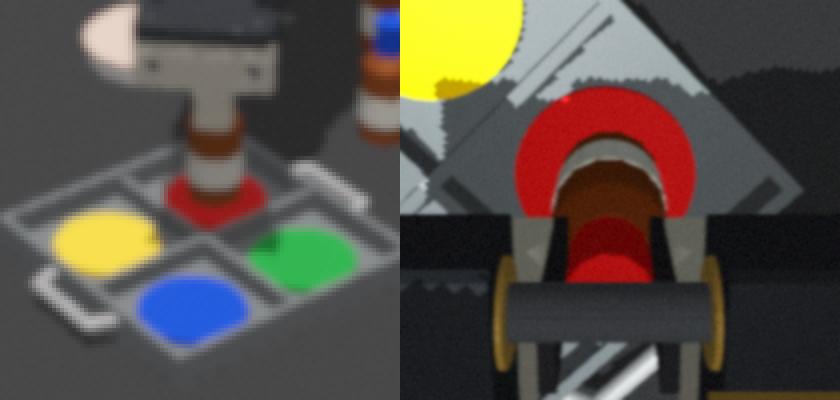

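```bash
python3 -m crank '[[[1,0,0.7,0,0],[1,0,1.5,0,0],[1,0,1.5,0,0]]]'; python3 -m crank '[[[1,0,0.7,0,0],[1,0,1.5,0,0],[1,0,1.5,0,0]]]'
```

```text
clock: 8.82
tool_pos: [0.5214, 0.0687, 0.035]
orientation: [-90.0, 0.0, 143.0]
force: [-1.7, 1.0, 3.5]
opening: 0.0207
clock: 9.2
tool_pos: [0.5219, 0.0688, 0.0349]
orientation: [-90.1, 0.1, 143.0]
force: [-4.6, 0.7, 17.6]
opening: 0.0205
```

Contact came at TCP z ≈ 0.035. I'll ease back 1.5 mm, release and rise.

```bash
python3 -m crank '[[[1,0,-1.5,0,0],[1,0,-1.5,0,0],[0.3,0,-1.5,0,0],[-0.2,0,-1.5,0,0],[-0.4,0,-1.5,0,0],[-0.4,0,-1.5,0,0],[-0.4,0,-4,0,0],[-0.4,0,-20,0,0],[-0.4,0,-50,0,0],[-0.4,0,-85,0,0],[-0.4,0,-110,0,0],[-0.4,0,-115,0,0]]]'
python3 - <<'E'
from m import *
s=ctrl.snapshot('scene');o=ctrl.get_obs();im=ctrl.snapshot('wrist');w=cam('wrist',o)
cv2.imwrite('pics/s7.png',np.hstack([cv2.resize(s[150:250,250:350,::-1],None,fx=4,fy=4,interpolation=3),cv2.resize(im[140:340,180:400,::-1],None,fx=2,fy=2)]))
for ce,st in blobs(im,'red',60): print(ce,st[4],unproj(w,ce,.086)[:2])
E
python3 go.py .4257 -.247 .15 143
```

```text
clock: 10.7
tool_pos: [0.5222, 0.069, 0.1503]
orientation: [-90.2, 0.1, 143.0]
force: [0.1, -0.6, 0.1]
opening: 0.0612
[282.86822053 192.93500672] 2231 [0.51240588 0.05589122]
shift mm [-113.8   -1.7  309.7] turn -0.000 t 10.8
```

View pics/s7.png

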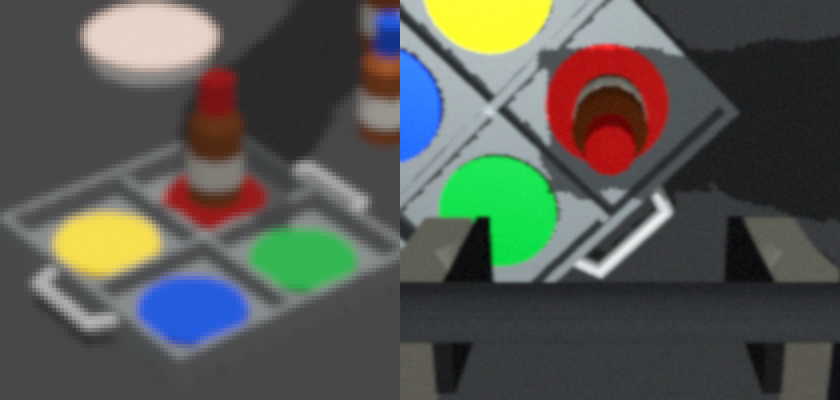

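Red stands upright, centred on its pad. Next is the brown yellow-capped bottle at (0.4257, -0.247).

```bash
python3 -m crank '[[[-0.4,-8,0,20,0],[-0.4,-22,0,60,0],[-0.4,-40,0,110,0],[-0.4,-60,0,163,0],[-0.4,-80,0,216,0],[-0.4,-97,0,263,0],[-0.4,-108,0,295,0],[-0.4,-114,-1.7,310,0],[-0.4,-114,-1.7,310,0],[-0.4,-114,-1.7,310,0]]]'
python3 - <<'E'
from m import *
o=ctrl.get_obs();im=ctrl.snapshot('wrist');w=cam('wrist',o)
cv2.imwrite('pics/w8.png',im[:,:,::-1])
for ce,st in blobs(im,'yellow',60): print(ce.round(0),st[4],unproj(w,ce,.078)[:2].round(4))
E
python3 go.py .4257 -.247 .0275 143
```

```text
clock: 12.05
tool_pos: [0.4256, -0.2471, 0.1497]
orientation: [-90.0, -0.0, 143.0]
force: [1.5, 0.1, 0.3]
opening: 0.0612
[143.  54.] 3316 [ 0.4365 -0.4046]
[189. 159.] 777 [ 0.4603 -0.3261]
[283. 211.] 601 [ 0.4264 -0.2461]
shift mm [-1.000e-01  1.223e+02  1.000e-01] turn 0.000 t 12.1
```

View pics/w8.png

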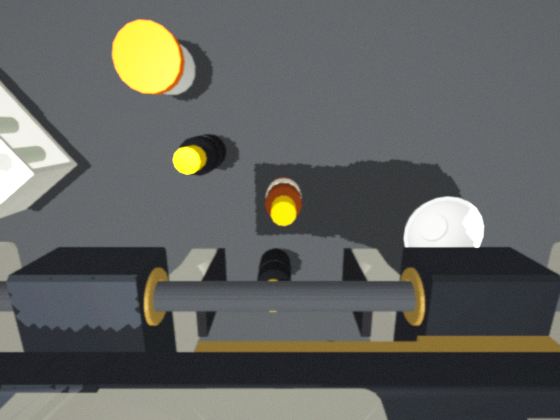

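The amber body at (283,200) with its yellow cap at (283,211) is right under the tool. The black ones at (200,155) and (275,270) are off to the sides and clear of the fingers. Descend, grip, and make a short lift.

```bash
python3 -m crank '[[[-0.4,0,25,0,0],[-0.4,0,60,0,0],[-0.4,0,92,0,0],[-0.4,0,113,0,0],[-0.4,0,122,0,0],[-0.4,0,122,0,0],[1,0,122,0,0],[1,0,122,0,0],[1,0,122,0,0],[1,0,122,0,0],[1,0,122,0,0],[1,0,122,0,0]]]'
python3 -m crank '[[[1,0,0,0,0],[1,0,-3,0,0],[1,0,-10,0,0],[1,0,-25,0,0],[1,0,-45,0,0],[1,0,-55,0,0],[1,0,-55,0,0]]]'
python3 - <<'E'
from m import *
im=ctrl.snapshot('wrist')[:,:,::-1]; s=ctrl.snapshot('scene')[:,:,::-1]
cv2.imwrite('pics/c9.png',np.hstack([cv2.resize(im[140:340,180:400],None,fx=2,fy=2)[:400],cv2.resize(s[150:250,110:210],None,fx=4,fy=4,interpolation=3)]))
E
```

```text
clock: 13.6
tool_pos: [0.4258, -0.2476, 0.0281]
orientation: [-90.0, 0.0, 143.0]
force: [0.4, -0.5, 0.9]
opening: 0.0204
clock: 14.48
tool_pos: [0.4261, -0.2476, 0.0836]
orientation: [-90.1, 0.1, 143.0]
force: [-0.5, 0.2, -0.6]
opening: 0.0205
```

View pics/c9.png

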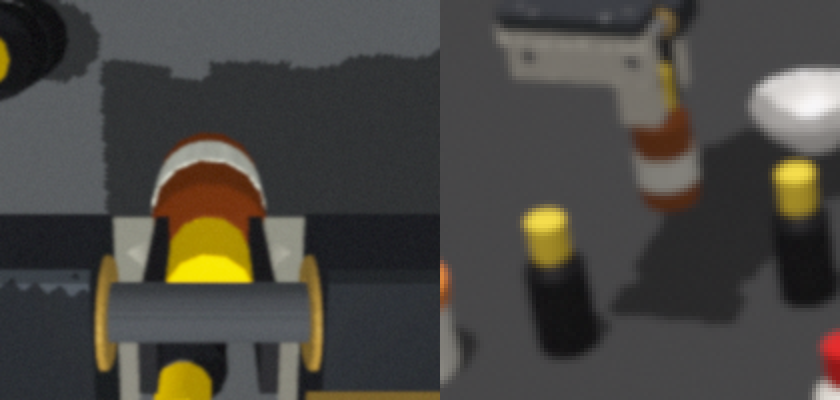

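```bash
python3 go.py .533 -.015 .15 143
```

```text
shift mm [  54.   -67.4 -250.4] turn -0.000 t 14.57
```

Held and straight; the black look-alikes haven't moved. On to the yellow pad.

```bash
python3 -m crank '[[[1,0,-20,0,0],[1,0,-45,0,0],[1,3,-63,-14,0],[1,9,-67,-40,0],[1,17,-67,-76,0],[1,25,-67,-115,0],[1,33,-67,-154,0],[1,41,-67,-190,0],[1,48,-67,-222,0],[1,52,-67,-242,0],[1,54,-67,-250,0],[1,54,-67,-250,0]]]'
python3 go.py .533 -.015 .0385 143
```

```text
clock: 16.08
tool_pos: [0.5327, -0.0155, 0.1496]
orientation: [-90.0, -0.0, 143.0]
force: [-0.1, -0.1, -1.3]
opening: 0.0202
shift mm [ 1.000e-01  1.111e+02 -7.000e-01] turn -0.000 t 16.07
```

```bash
python3 -m crank '[[[1,0,20,0,0],[1,0,50,0,0],[1,0,78,0,0],[1,0,97,0,0],[1,0,106,0,0],[1,0,110,0,0],[1,0,111.5,0,0],[1,0,111.5,0,0],[1,0,111.5,0,0]]]'
python3 -m crank '[[[1,0,0.6,0,0],[1,0,1.2,0,0],[1,0,1.2,0,0]]]'
python3 - <<'E'
from m import *
s=ctrl.snapshot('scene');im=ctrl.snapshot('wrist')
cv2.imwrite('pics/s10.png',np.hstack([cv2.resize(s[150:250,230:330,::-1],None,fx=4,fy=4,interpolation=3),cv2.resize(im[140:340,180:400,::-1],None,fx=2,fy=2)]))
E
```

```text
clock: 17.2
tool_pos: [0.5334, -0.0153, 0.039]
orientation: [-90.0, 0.0, 143.0]
force: [0.2, -0.5, -0.7]
opening: 0.02
clock: 17.58
tool_pos: [0.533, -0.0154, 0.0372]
orientation: [-90.0, -0.0, 143.0]
force: [-0.7, 0.3, -0.7]
opening: 0.0202
```

View pics/s10.png

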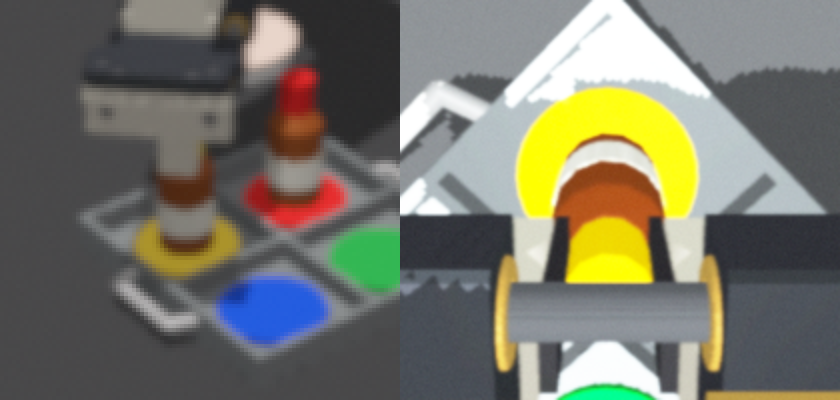

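```bash
python3 -m crank '[[[1,0,0.6,0,0],[1,0,1.2,0,0],[1,0,1.2,0,0]]]'
```

```text
clock: 18.05
tool_pos: [0.5334, -0.0154, 0.037]
orientation: [-90.0, 0.0, 143.0]
force: [-2.2, 0.2, 8.6]
opening: 0.0203
```

Contact. Ease back 1 mm, release, rise.

```bash
python3 -m crank '[[[1,0,-1,0,0],[1,0,-1,0,0],[0.3,0,-1,0,0],[-0.2,0,-1,0,0],[-0.4,0,-1,0,0],[-0.4,0,-1,0,0],[-0.4,0,-4,0,0],[-0.4,0,-20,0,0],[-0.4,0,-50,0,0],[-0.4,0,-85,0,0],[-0.4,0,-108,0,0],[-0.4,0,-113,0,0]]]'
python3 - <<'E'
from m import *
s=ctrl.snapshot('scene');o=ctrl.get_obs();im=ctrl.snapshot('wrist');w=cam('wrist',o)
cv2.imwrite('pics/s11.png',np.hstack([cv2.resize(s[150:250,230:330,::-1],None,fx=4,fy=4,interpolation=3),cv2.resize(im[140:340,180:400,::-1],None,fx=2,fy=2)]))
E
python3 go.py .5002 .212 .15 143
```

```text
clock: 19.55
tool_pos: [0.534, -0.0151, 0.1509]
orientation: [-90.2, 0.1, 143.0]
force: [-0.6, 0.7, -0.6]
opening: 0.0613
shift mm [ 163.1   -0.6 -161.7] turn -0.000 t 19.65
```

View pics/s11.png

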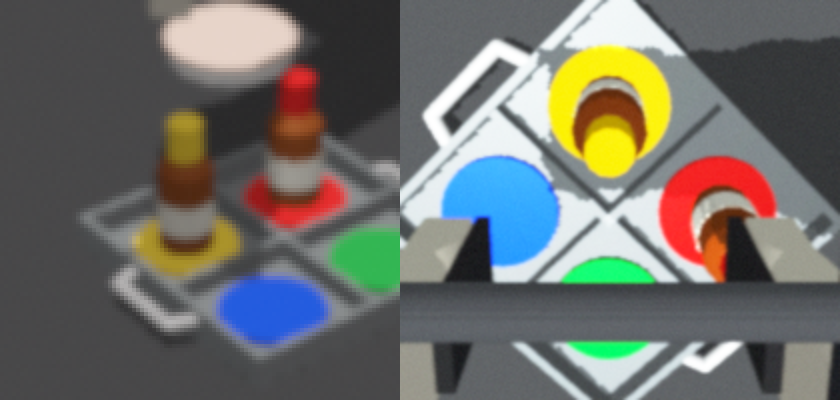

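Yellow stands centred. Next is the brown blue-capped bottle.

```bash
python3 -m crank '[[[-0.4,12,0,-12,0],[-0.4,35,0,-35,0],[-0.4,68,0,-67,0],[-0.4,104,0,-103,0],[-0.4,135,0,-134,0],[-0.4,155,0,-154,0],[-0.4,163,0,-162,0],[-0.4,163,0,-162,0],[-0.4,163,0,-162,0]]]'
python3 - <<'E'
from m import *
o=ctrl.get_obs();im=ctrl.snapshot('wrist');w=cam('wrist',o)
cv2.imwrite('pics/w12.png',im[:,:,::-1])
for k in('blue','green'):
  for ce,st in blobs(im,k,60): print(k,ce.round(0),st[4],unproj(w,ce,.078)[:2].round(4))
E
python3 go.py .5002 .212 .0275 143
```

```text
clock: 20.78
tool_pos: [0.5002, 0.2113, 0.1487]
orientation: [-90.0, -0.0, 143.0]
force: [-0.5, -0.4, -0.2]
opening: 0.0615
blue [51. 89.] 3850 [0.5831 0.0297]
blue [285. 212.] 616 [0.4998 0.2132]
blue [338. 319.] 232 [0.5227 0.325 ]
blue [240. 333.] 326 [0.604  0.2827]
green [121. 152.] 3215 [0.5741 0.0955]
green [431. 207.] 759 [0.4001 0.283 ]
shift mm [  0.6 121.4  -0.6] turn -0.001 t 20.82
```

View pics/w12.png

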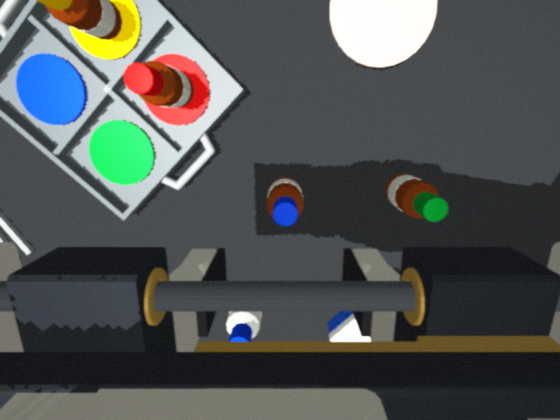

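The amber blue-capped bottle at (285,212) is under the tool. The white spare at (240,330) stays 13 cm away.

```bash
python3 -m crank '[[[-0.4,0,25,0,0],[-0.4,0,60,0,0],[-0.4,0,92,0,0],[-0.4,0,112,0,0],[-0.4,0,121,0,0],[-0.4,0,121,0,0],[1,0,121,0,0],[1,0,121,0,0],[1,0,121,0,0],[1,0,121,0,0],[1,0,121,0,0],[1,0,121,0,0]]]'
python3 -m crank '[[[1,0,0,0,0],[1,0,-3,0,0],[1,0,-10,0,0],[1,0,-25,0,0],[1,0,-45,0,0],[1,0,-55,0,0],[1,0,-55,0,0]]]'
python3 - <<'E'
from m import *
im=ctrl.snapshot('wrist')[:,:,::-1]; s=ctrl.snapshot('scene')[:,:,::-1]
cv2.imwrite('pics/c13.png',np.hstack([cv2.resize(im[140:340,180:400],None,fx=2,fy=2)[:400],cv2.resize(s[110:210,310:410],None,fx=4,fy=4,interpolation=3)]))
E
python3 go.py .6165 -.0035 .15 143
```

```text
clock: 22.32
tool_pos: [0.5005, 0.2122, 0.0282]
orientation: [-90.0, 0.0, 143.0]
force: [0.2, -0.1, 1.8]
opening: 0.0204
clock: 23.2
tool_pos: [0.5009, 0.2125, 0.0842]
orientation: [-90.1, 0.0, 143.0]
force: [0.0, -0.4, -1.3]
opening: 0.0203
shift mm [-222.6  -67.2  101.9] turn -0.000 t 23.3
```

View pics/c13.png

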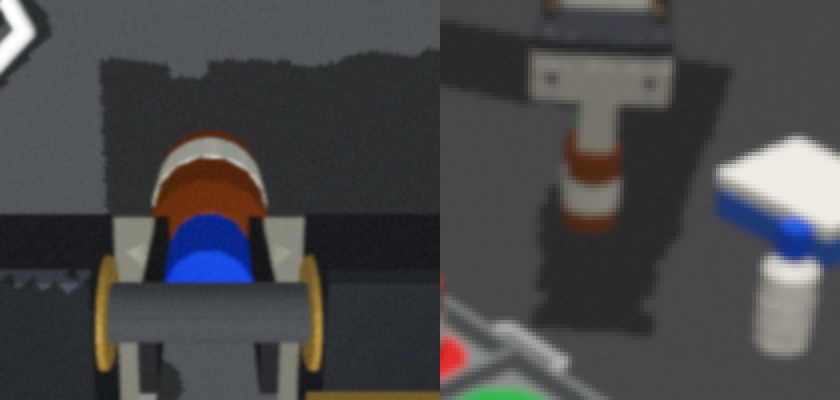

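```bash
python3 -m crank '[[[1,0,-20,0,0],[1,0,-48,0,0],[1,-8,-65,4,0],[1,-27,-67,12,0],[1,-58,-67,26,0],[1,-95,-67,43,0],[1,-132,-67,60,0],[1,-166,-67,76,0],[1,-196,-67,90,0],[1,-215,-67,98,0],[1,-223,-67,102,0],[1,-223,-67,102,0]]]'
python3 - <<'E'
from m import *
o=ctrl.get_obs();im=ctrl.snapshot('wrist');w=cam('wrist',o)
for ce,st in blobs(im,'yellow',60)+blobs(im,'green',60): print(ce.round(0),st[4],unproj(w,ce,.009)[:2].round(4))
E
python3 go.py .6165 -.0035 .0385 143
```

```text
clock: 24.8
tool_pos: [0.6169, -0.0036, 0.1496]
orientation: [-90.0, -0.0, 143.0]
force: [0.8, 0.5, -1.1]
opening: 0.0206
[344. 134.] 2427 [ 0.5331 -0.014 ]
[339. 235.] 1327 [0.5973 0.0703]
shift mm [-1.000e-01  1.113e+02  4.000e-01] turn -0.000 t 24.85
```

```bash
python3 -m crank '[[[1,0,20,0,0],[1,0,50,0,0],[1,0,78,0,0],[1,0,97,0,0],[1,0,106,0,0],[1,0,110,0,0],[1,0,112.5,0,0],[1,0,112.5,0,0],[1,0,112.5,0,0]]]'
python3 -m crank '[[[1,0,0.6,0,0],[1,0,1.2,0,0],[1,0,1.2,0,0]]]'
python3 - <<'E'
from m import *
s=ctrl.snapshot('scene');im=ctrl.snapshot('wrist')
cv2.imwrite('pics/s14.png',np.hstack([cv2.resize(s[150:250,250:350,::-1],None,fx=4,fy=4,interpolation=3),cv2.resize(im[140:340,180:400,::-1],None,fx=2,fy=2)]))
E
```

```text
clock: 25.98
tool_pos: [0.6174, -0.0036, 0.0381]
orientation: [-90.0, 0.0, 143.0]
force: [0.4, -0.0, -0.7]
opening: 0.0201
clock: 26.35
tool_pos: [0.6175, -0.0036, 0.0372]
orientation: [-90.0, 0.0, 143.0]
force: [-2.3, -0.4, 4.9]
opening: 0.02
```

View pics/s14.png

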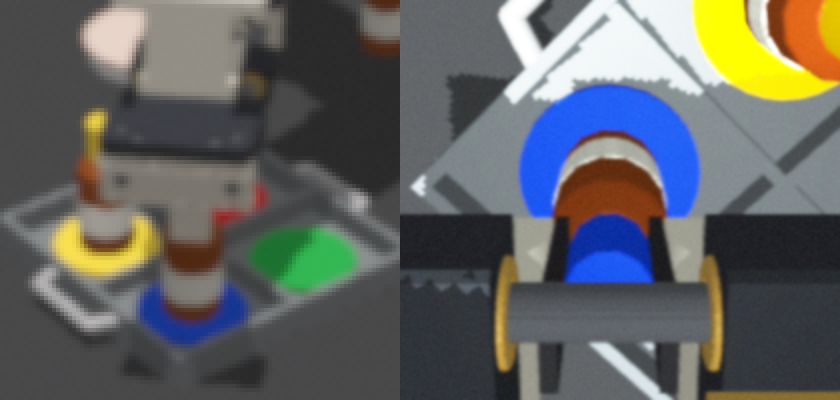

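Contact on the blue pad, with the bottle centred. Release and rise.

```bash
python3 -m crank '[[[1,0,-0.5,0,0],[1,0,-0.5,0,0],[0.3,0,-0.5,0,0],[-0.2,0,-0.5,0,0],[-0.4,0,-0.5,0,0],[-0.4,0,-0.5,0,0],[-0.4,0,-4,0,0],[-0.4,0,-20,0,0],[-0.4,0,-50,0,0],[-0.4,0,-85,0,0],[-0.4,0,-108,0,0],[-0.4,0,-113,0,0]]]'
python3 - <<'E'
from m import *
s=ctrl.snapshot('scene');o=ctrl.get_obs();im=ctrl.snapshot('wrist');w=cam('wrist',o)
cv2.imwrite('pics/s15.png',np.hstack([cv2.resize(s[150:250,250:350,::-1],None,fx=4,fy=4,interpolation=3),cv2.resize(im[140:340,180:400,::-1],None,fx=2,fy=2)]))
E
python3 go.py .4001 .283 .15 143
```

```text
clock: 27.95
tool_pos: [0.6183, -0.0034, 0.1525]
orientation: [-90.2, 0.2, 143.0]
force: [-0.6, -0.1, -0.7]
opening: 0.0614
shift mm [ 3.459e+02  2.000e-01 -9.800e+01] turn -0.000 t 28.05
```

View pics/s15.png

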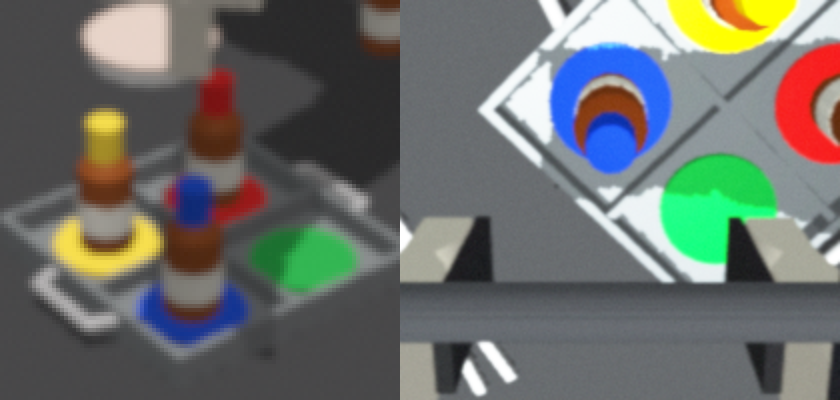

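```bash
python3 -m crank '[[[-0.4,20,0,-6,0],[-0.4,60,0,-17,0],[-0.4,110,0,-31,0],[-0.4,162,0,-46,0],[-0.4,214,0,-61,0],[-0.4,264,0,-75,0],[-0.4,305,0,-87,0],[-0.4,333,0,-95,0],[-0.4,346,0,-98,0],[-0.4,346,0,-98,0],[-0.4,346,0,-98,0]]]'
python3 - <<'E'
from m import *
o=ctrl.get_obs();im=ctrl.snapshot('wrist');w=cam('wrist',o)
cv2.imwrite('pics/w16.png',im[:,:,::-1])
for k in('blue','green'):
  for ce,st in blobs(im,k,60): print(k,ce.round(0),st[4],unproj(w,ce,.078)[:2].round(4))
E
python3 go.py .4001 .283 .0275 143
```

```text
clock: 29.42
tool_pos: [0.3998, 0.2823, 0.149]
orientation: [-90.0, 0.0, 143.0]
force: [0.5, -0.2, -0.9]
opening: 0.0612
blue [282. 277.] 106 [0.4378 0.3308]
blue [232. 320.] 124 [0.5006 0.3383]
green [ 14. 159.] 1669 [0.5462 0.1186]
green [284. 211.] 595 [0.4002 0.2835]
shift mm [  0.3 121.6  -0.7] turn -0.001 t 29.48
```

View pics/w16.png

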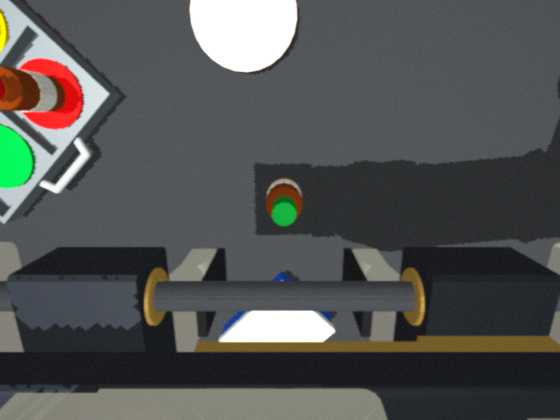

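The amber green-capped bottle at (284,211) is under the tool, and the low white box lies behind it, clear of the fingers.

```bash
python3 -m crank '[[[-0.4,0,25,0,0],[-0.4,0,60,0,0],[-0.4,0,92,0,0],[-0.4,0,112,0,0],[-0.4,0,121,0,0],[-0.4,0,121,0,0],[1,0,121,0,0],[1,0,121,0,0],[1,0,121,0,0],[1,0,121,0,0],[1,0,121,0,0],[1,0,121,0,0]]]'
python3 -m crank '[[[1,0,0,0,0],[1,0,-3,0,0],[1,0,-10,0,0],[1,0,-25,0,0],[1,0,-45,0,0],[1,0,-55,0,0],[1,0,-55,0,0]]]'
python3 - <<'E'
from m import *
im=ctrl.snapshot('wrist')[:,:,::-1]; s=ctrl.snapshot('scene')[:,:,::-1]
cv2.imwrite('pics/c17.png',np.hstack([cv2.resize(im[140:340,180:400],None,fx=2,fy=2)[:400],cv2.resize(s[90:190,310:410],None,fx=4,fy=4,interpolation=3)]))
E
python3 go.py .605 .080 .15 143
```

```text
clock: 30.98
tool_pos: [0.3998, 0.2831, 0.0285]
orientation: [-90.0, -0.0, 143.0]
force: [-0.1, -0.3, 1.5]
opening: 0.0201
clock: 31.85
tool_pos: [0.4, 0.2833, 0.084]
orientation: [-90.1, -0.0, 143.0]
force: [0.8, -0.7, -1.2]
opening: 0.0204
shift mm [-286.1  -67.1   38.1] turn -0.000 t 31.95
```

View pics/c17.png

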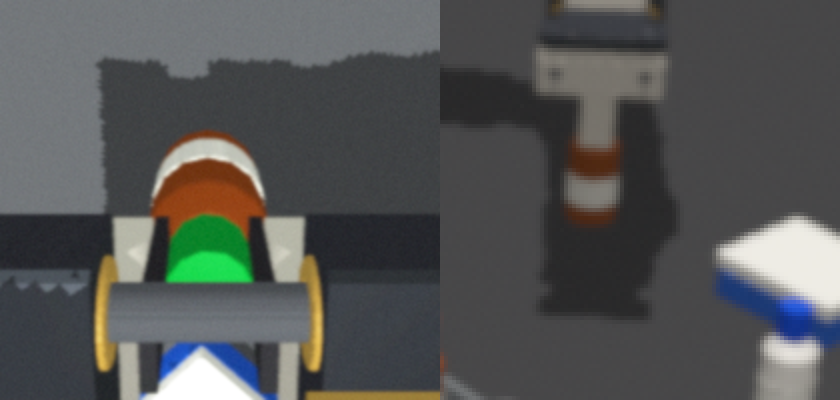

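```bash
python3 -m crank '[[[1,0,-20,0,0],[1,0,-48,0,0],[1,-10,-65,1,0],[1,-32,-67,4,0],[1,-67,-67,9,0],[1,-107,-67,14,0],[1,-148,-67,20,0],[1,-189,-67,25,0],[1,-228,-67,30,0],[1,-260,-67,35,0],[1,-279,-67,37,0],[1,-286,-67,38,0]]]'
python3 -m crank '[[[1,0,0,0,0],[1,0,0,0,0]]]'
python3 go.py .605 .080 .0385 143
```

```text
clock: 33.45
tool_pos: [0.6053, 0.0797, 0.1493]
orientation: [-89.9, -0.1, 142.9]
force: [-0.1, 0.5, -0.6]
opening: 0.0201
clock: 33.7
tool_pos: [0.6047, 0.0811, 0.1505]
orientation: [-90.0, -0.0, 143.0]
force: [0.2, 0.5, -1.3]
opening: 0.0202
shift mm [ -0.9 112.    0.8] turn 0.001 t 33.7
```

```bash
python3 -m crank '[[[1,0,20,0,0],[1,0,50,0,0],[1,0,78,0,0],[1,0,97,0,0],[1,0,106,0,0],[1,0,110,0,0],[1,0,112.5,0,0],[1,0,112.5,0,0],[1,0,112.5,0,0]]]'
python3 -m crank '[[[1,0,0.6,0,0],[1,0,1.2,0,0],[1,0,1.2,0,0]]]'
python3 - <<'E'
from m import *
s=ctrl.snapshot('scene');im=ctrl.snapshot('wrist')
cv2.imwrite('pics/s18.png',np.hstack([cv2.resize(s[150:250,260:360,::-1],None,fx=4,fy=4,interpolation=3),cv2.resize(im[140:340,180:400,::-1],None,fx=2,fy=2)]))
E
```

```text
clock: 34.83
tool_pos: [0.6056, 0.0805, 0.0384]
orientation: [-90.0, 0.0, 143.0]
force: [-0.6, -0.4, -0.8]
opening: 0.02
clock: 35.2
tool_pos: [0.6058, 0.0805, 0.0374]
orientation: [-90.0, 0.0, 143.0]
force: [-1.6, 0.0, 4.6]
opening: 0.02
```

View pics/s18.png

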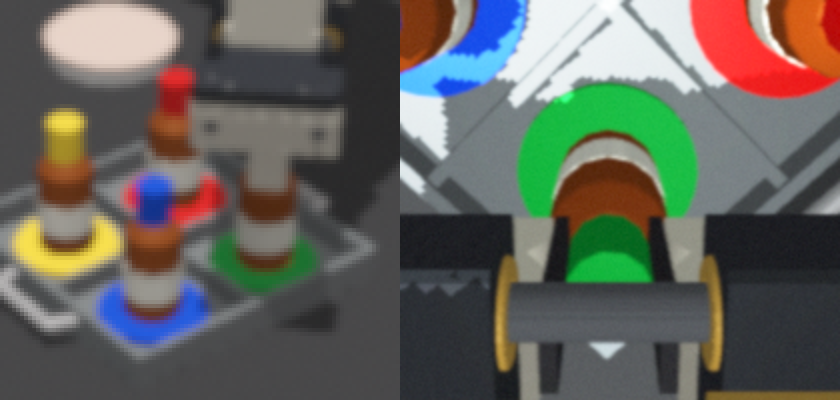

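Contact on the green pad, centred. Release, rise, then move aside for a clear final view.

```bash
python3 -m crank '[[[1,0,-0.5,0,0],[1,0,-0.5,0,0],[0.3,0,-0.5,0,0],[-0.2,0,-0.5,0,0],[-0.4,0,-0.5,0,0],[-0.4,0,-0.5,0,0],[-0.4,0,-4,0,0],[-0.4,0,-20,0,0],[-0.4,0,-50,0,0],[-0.4,0,-85,0,0],[-0.4,0,-125,0,0],[-0.4,0,-150,0,0]]]'
python3 go.py .42 .33 .2 143
```

```text
clock: 36.8
tool_pos: [0.6061, 0.0805, 0.1904]
orientation: [-90.2, 0.1, 143.0]
force: [0.9, -0.6, -0.0]
opening: 0.061
shift mm [298.7  -9.9 -87.3] turn -0.000 t 36.8
```

```bash
python3 -m crank '[[[-0.4,20,-2,-6,0],[-0.4,55,-5,-16,0],[-0.4,100,-10,-29,0],[-0.4,150,-10,-44,0],[-0.4,200,-10,-58,0],[-0.4,245,-10,-71,0],[-0.4,280,-10,-82,0],[-0.4,299,-10,-87,0],[-0.4,299,-10,-87,0],[-0.4,299,-10,-87,0]]]'
python3 - <<'E'
from m import *
for n in('top','scene'):
    im=ctrl.snapshot(n);c=cam(n);cv2.imwrite(f'pics/{n}_end.png',im[:,:,::-1])
    for k in HR:
        for ce,st in blobs(im,k,20):
            p=unproj(c,ce,.077)[:2];q=unproj(c,ce,.086)[:2]
            if .38<p[0]<.68 and -.3<p[1]<.31: print(n,k,st[4],'bench cap',p.round(4),'caddy cap',q.round(4),'pad',unproj(c,ce,.009)[:2].round(4))
cv2.imwrite('pics/end.png',np.hstack([cv2.resize(cv2.imread('pics/top_end.png')[120:250,165:305],None,fx=3,fy=3,interpolation=3),cv2.resize(cv2.imread('pics/scene_end.png')[145:242,250:355],None,fx=4,fy=4,interpolation=3)[:390]]) if 0 else cv2.imread('pics/scene_end.png'))
E
```

```text
clock: 38.05
tool_pos: [0.4189, 0.3294, 0.1966]
orientation: [-90.0, 0.0, 143.0]
force: [-0.2, 0.5, 0.3]
opening: 0.0613
top blue 477 bench cap [ 0.5993 -0.0028] caddy cap [ 0.5971 -0.0029] pad [ 0.616  -0.0023]
top blue 122 bench cap [0.6109 0.2892] caddy cap [0.6085 0.2862] pad [0.6284 0.3121]
top red 113 bench cap [ 0.6483 -0.2256] caddy cap [ 0.6456 -0.2235] pad [ 0.6687 -0.2422]
top red 567 bench cap [0.5129 0.0636] caddy cap [0.5116 0.0629] pad [0.523  0.0692]
top yellow 576 bench cap [ 0.5237 -0.0137] caddy cap [ 0.5223 -0.0136] pad [ 0.5346 -0.014 ]
top yellow 136 bench cap [ 0.483  -0.1875] caddy cap [ 0.482  -0.1857] pad [ 0.4907 -0.2011]
top green 104 bench cap [0.6084 0.082 ] caddy cap [0.6061 0.0811] pad [0.6258 0.0891]
top green 364 bench cap [0.5834 0.0712] caddy cap [0.5813 0.0704] pad [0.5988 0.0774]
scene blue 246 bench cap [0.6071 0.2952] caddy cap [0.6189 0.2839] pad [0.5177 0.3803]
scene blue 69 bench cap [0.6056 0.0017] caddy cap [ 0.6175 -0.0054] pad [0.516  0.0551]
scene red 94 bench cap [0.5087 0.0746] caddy cap [0.5219 0.0665] pad [0.4087 0.136 ]
scene red 73 bench cap [0.6222 0.0213] caddy cap [0.6338 0.0139] pad [0.5344 0.0769]
scene red 117 bench cap [ 0.6451 -0.227 ] caddy cap [ 0.6564 -0.2308] pad [ 0.5597 -0.1981]
scene yellow 87 bench cap [ 0.5182 -0.0084] caddy cap [ 0.5313 -0.0153] pad [0.4193 0.044 ]
scene yellow 112 bench cap [ 0.4825 -0.1897] caddy cap [ 0.4961 -0.1941] pad [ 0.3796 -0.1569]
scene yellow 144 bench cap [ 0.6261 -0.0663] caddy cap [ 0.6376 -0.0724] pad [ 0.5387 -0.0202]
scene green 77 bench cap [0.5926 0.0879] caddy cap [0.6046 0.0795] pad [0.5016 0.1506]
```

View pics/top_end.png

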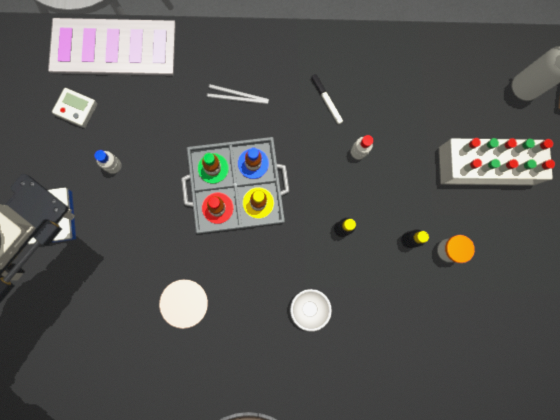

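View pics/scene_end.png

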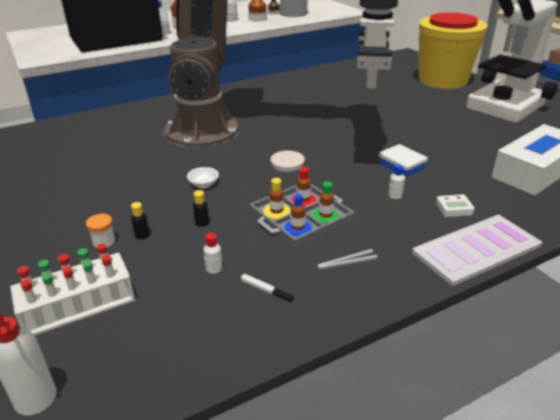

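In the final pictures all four brown bottles stand in the caddy. The caps in the scene view are at red (303,180), yellow (276,185), blue (298,202) and green (327,187), and each computed position is within about 2 mm of its pad. Both white spares and the black look-alikes read the same as at the start, within 1 mm.

```bash
python3 -c "
from plant import ctrl
print(ctrl.get_obs()['qvel'].round(2)); print(ctrl.close_job())"
```

```text
[-0.23  0.04  0.04 -0.01  0.09  0.  ]
the job is handed in; nothing more can be done
None
```

I stood the red, yellow, blue and green brown bottles on their matching pads, released them, moved the arm clear and handed the job in at about 38 s. No verdict was reported.

**Last checks:**
- **Brown bottles:** the cap positions from the scene camera lie within about 2 mm of the pad centres. All four look upright and free of the gripper.
- **Other bottles:** both white spares and the two black yellow-capped look-alikes measured within 1 mm of their starting places.
- **Top camera:** for red, yellow and blue the cap and pad colours merged, so there the top picture was only a check by eye. The separated green cap measured about 1.5 mm from its pad centre.

**What disagreed:**
- **Finger length:** the fingertips showed about 30 mm higher than the reported tool point. I gripped the bottles by their caps (20–21 mm opening) instead of their bodies, and every bottle was held straight.
- **Wrong detection:** the network once took the red pad for the blue bottle. I ignored it after checking the picture.
- **Red placement force:** red was pressed onto its pad with about 18 N before I eased back. The other three touched down at under 10 N.

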